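Set the tilting drill table to the angle on the pendulum gauge

TASK

Set up the tilting drill table for the handle blanks: stand the pendulum angle gauge on the table, fully down over its two locating dowels with the dial toward you, and let go of it. Then raise the table by its bar handle until the gauge's swinging pointer comes to rest in line with the marker set on its rim. Finish still holding the handle there, with the pointer steady on the marker, so that the clamp can be tightened; leave the spanner and the two handle blanks where they lie.

Things in the scene. Friction and masses are not known exactly. Their poses are not given: they have to be found in the camera images.
- gauge_grip (a point): Centre of the ribbed finger grip on top of the pendulum angle gauge, 132 mm above the middle of its foot's underside. The grip is a dark block 16 mm thick (x), 32 mm wide (y), from 110 to 146 mm (the top) above that underside. Axes: x out of the gauge's back (the white dial faces -x), y along the foot, z up. The gauge weighs 0.28 to 0.46 kg.
- gauge_foot (a point): Middle of the underside of the gauge's steel foot (40 mm in x, 112 mm in y, 14 mm high); same axes. The foot has two upright through holes, 10 mm wide, 40 mm either side of its middle along y. On it stands the round dark case, 100 mm across, 22 mm thick, its centre 60 mm up.
- gauge_pointer (a joint): Reading of the black pendulum pointer, rad: 0 at mid dial, positive toward the gauge's +y (left as you face the dial). It hangs free by a brass bob and stays upright as the gauge tilts, so a gauge seated dial to the front reads the table's tilt; it swings at about 3 Hz for a second or two after a jolt. Scale ticks are 5 degrees apart.
- gauge_marker (a joint): Angle of the marker, a small brass arrow set on the dial's rim above the scale, rad, counted like the pointer's. Set between 0.16 and 0.38 (9 to 22 degrees, left of the middle) and stays there.
- pointer_tip (a point): Outer end of the pointer, 39 mm from the dial's centre; its z axis points along the pointer from the dial's centre outward.
- marker_tip (a point): Inner point of the marker, 39 mm from the dial's centre; its z axis points from the dial's centre outward through the marker.
- table_seat (a point): Middle of the upper face of the drill table's aluminium plate (100 mm in x, 160 mm in y, 12 mm thick; 90 mm above the bench when level). Two steel dowels, 8 mm thick, 13 mm high with tapered noses, stand 40 mm either side along y. Axes: x away from the front, where the black star knob is, y toward the bar handle, z up from the plate. A seated gauge's foot middle lies here with the same axes.
- tilt_axis (a point): Middle of the trunnion axis on which the plate rocks, 62 mm above the bench, 28 mm under the plate's upper face; the axis runs along this point's x. This point does not tilt. The base is bolted down.
- table_handle: Middle of the bar handle at the plate's +y side: a round wooden grip 15 mm thick, 74 mm long, parallel to the tilt axis, 150 mm from it along the plate's y, 22 mm above it along the plate's z (84 mm above the bench when level). It revolves freely on its rod between two stems, 44 mm either side of the middle, that join it to the plate; the plate's edge is 63 mm from the grip, room for a finger.
- table_plate (a joint): Tilt of the plate, rad: 0 level, resting on its stop screw; grows to 0.55 as the handle side is raised. It turns freely, the clamp is slack, and it falls back to level when it is let go; lifting takes about 2 to 5 N at the bar.
- spanner: Open spanner, 168 mm long, lying left of the work; leave it.
- pale_handle: Pale wooden handle blank, 130 mm long, lying left of the table; leave it.
- dark_handle: Dark wooden handle blank, 140 mm long, lying left of the table; leave it.

How it is judged:
By the outcome, as a careful person would: the job done as asked, in the order asked, and still so for the second after the job is handed in, while the arm keeps its last pose, push and grip.
It also fails if it takes over 54 s, if anything falls off the work surface, if the arm or the gripper's body presses on something with over 40 N, if the wrist force passes 120 N, or if a joint passes its speed limit or range.

ROBOT

A 7-joint arm with a two-finger parallel gripper is mounted at the origin on a cart in front of the work surface, level with it; the furniture and walls round the work are solid. World frame = base frame: x ahead of the robot, y to its left, z up, the work surface at z = 0. Lengths are in m, angles in rad, forces in N, time in s.
With the tool pointing down it reaches from about 0.425 to 0.95 m from the base axis. Payload 4.7 kg.
Tool frame: the origin (TCP) lies on the centre line of the jaws, within the pads' length; the fingertips stand robot.tip_extent ahead of it and the grasp point (between the pads) is the TCP (robot.tip_extent is the distance from the TCP to the fingertips, in m); z points along the fingers, y is the line along which they close (so a half turn about z gives the same grasp; the last joint's range is limited). The gripper opens to 85 mm and grips with 20 to 120 N. Pads are 22 mm wide; open, the fingers measure 114 mm over their backs; the gripper's body (76 mm by 85 mm) begins 54 mm behind the grasp point. The pads swing forward as they close: fully open they stand 13 mm farther back than shut.
Start: joints at [-1.185, 0.469, -0.049, 1.532, 0.024, 1.141, -0.082], TCP at [0.272, 0.618, 0.225] pointing down, gripper open.
Joint ranges: [-2.59, 2.59], [-0.33, 1.99], [-1.39, 1.29], [0.1, 2.45], [-1.04, 4.18], [0.21, 1.99], [-2.66, 2.66]. Speed limits (rad/s): [2.57, 2.57, 3.14, 3.14, 3.14, 3.14, 3.14].

INTERFACE

Orientations are given as a 3x3 rotation matrix whose columns are the frame's x, y, z axes.
In Python, from cell import robot, inverse_kinematics, optics, sign_off gives the robot as it stands. The module is installed in compiled form; this text tells all that it offers. Calls block until the motion is done:
- robot.move_ptp(position, orientation): joint-space move of the TCP to a pose.
- robot.servo_line(position, rot=None, rate=0.15, contact_N=None): straight line of the TCP; rot=None keeps the orientation; rate is the mean speed in m/s. With contact_N (N) it stops when the force on the tool has changed by that much, and returns True; else False.
- robot.movej(angles): joint-space move.
- robot.move_gripper(opening, grip_force=None): finger opening in m; grip_force is the grip in N (None keeps the last); returns when the fingers have stopped.
- robot.dwell(seconds).
- inverse_kinematics(position, orientation): joint angles nearest the present ones, or None.
- robot.sense(): the state.
- optics.capture(name): name is "scene" or "top" or "wrist"; returns a dict with "img" (400x640x3 uint8, red, green, blue), "camera_matrix" (3x3 intrinsics, pixels), "xyz" and "rotation" of the camera in the world; the wrist camera has in their place "tool_from_camera" (4x4, takes a point from camera to tool coordinates, whose origin is the TCP and whose axes are the flange's). Camera axes: x right, y up, looking along -z (the intrinsics and any distortion apply to the point x, -y, -z); pixel columns grow to the right and rows downward; lengths in m; the calibration is good to about 2 mm. A picture is of the moment at which its call begins: read the wrist's pose just before it. There is no depth.
A pose or a line that the arm cannot do raises robot.Unreachable and nothing moves.
- sign_off(): hands the job in; it is judged then, once.
The state is a dict: "time": time; "joint_pos": joint angles; "qvel": joint speeds; "joint_efforts": joint torques, N m; "ee_pos": TCP position; "orientation": TCP orientation; "wrist_force": force on the tool from outside, world axes, zero at the start; "moment": the same for the moment, N m; "grip_width": finger opening in m; "grip_force": force on a finger pad.
Only numpy, scipy, OpenCV 4.12 (cv2) and the standard library are available. Lean on these libraries where they do the work, as an engineer would, in place of code of your own. Each camera call takes 0.05 s, during which the arm holds its last target. There are 200 camera calls.

## Working session

There is one attempt and no reset: what is moved stays moved. The work goes in short steps, each a Python script; the robot and the scene stay as the last script left them, time stands still between calls to the robot, and variables do not carry over. Pictures are saved under pics/ and viewed, at most 10 in all, crops included, and the job is handed in when it is done.

```bash
mkdir -p pics
cat > h.py <<'E'
import numpy as np, cv2
from cell import robot, inverse_kinematics, optics, sign_off
def cap(name):
    s=robot.sense(); c=optics.capture(name)
    if name=="wrist":
        T=np.array(c["tool_from_camera"]); R=np.array(s["orientation"])
        c["rotation"]=R@T[:3,:3]; c["xyz"]=np.array(s["ee_pos"])+R@T[:3,3]
    return c
def save(c,f,box=None,k=1):
    im=c["img"][:,:,::-1]
    if box: im=im[box[1]:box[3],box[0]:box[2]]
    cv2.imwrite("pics/"+f,cv2.resize(im,None,fx=k,fy=k,interpolation=cv2.INTER_CUBIC))
def ray(c,u,v):
    d=np.linalg.inv(np.array(c["camera_matrix"]))@[u,v,1]
    return np.array(c["xyz"]),np.array(c["rotation"])@(d*[1,-1,-1])
def onz(c,u,v,z):
    o,d=ray(c,u,v); return o+d*(z-o[2])/d[2]
def proj(c,p):
    q=np.array(c["rotation"]).T@(np.array(p)-c["xyz"])*[1,-1,-1]
    q=np.array(c["camera_matrix"])@q; return q[:2]/q[2]
E
python3 - <<'E'
from h import *
import pickle
for n in("scene","top"):
    c=cap(n); save(c,n+"0.png",k=1.25); pickle.dump(c,open(n+".pkl","wb"))
    print({k:np.round(v,3).tolist() for k,v in c.items() if k!="img"})
print(robot.tip_extent, robot.sense())
E
```

```text
{'camera_matrix': [[401.964, 0.0, 322.43], [0.0, 401.964, 195.81], [0.0, 0.0, 1.0]], 'xyz': [0.213, -0.226, 0.654], 'rotation': [[0.856, 0.349, -0.382], [-0.517, 0.547, -0.659], [-0.021, 0.761, 0.648]]}
{'camera_matrix': [[492.307, 0.0, 328.145], [0.0, 492.307, 205.764], [0.0, 0.0, 1.0]], 'xyz': [0.378, 0.34, 1.177], 'rotation': [[-0.026, 0.989, -0.144], [-1.0, -0.024, 0.017], [0.013, 0.144, 0.989]]}
0.019 {'time': 0.1, 'joint_pos': array([-1.18487123,  0.46939096, -0.04859368,  1.53356746,  0.02408905,
        1.14100801, -0.08227422]), 'qvel': array([-1.73283590e-03, -8.14938352e-04,  6.66473850e-05, -4.31271801e-03,
       -1.24407042e-04, -1.27688140e-03,  3.10392809e-04]), 'joint_efforts': array([ 6.22319967e-04, -5.11515713e+01, -4.68029268e-02, -2.38390160e+01,
        1.07984312e-02,  4.34414134e-03, -1.39181543e-05]), 'ee_pos': array([0.27181455, 0.61726639, 0.223649  ]), 'orientation': array([[-9.15206566e-01,  4.02984479e-01, -6.72111536e-04],
       [ 4.02985036e-01,  9.15205066e-01, -1.65763846e-03],
       [-5.28826892e-05, -1.78793250e-03, -9.99998400e-01]]), 'wrist_force': array([ 0.97023611, -0.12165465, -0.64877145]), 'moment': array([-0.04392349, -0.06305482,  0.00604818]), 'grip_force': 0.0, 'grip_width': 0.08536778856755706}
```

View pics/scene0.png

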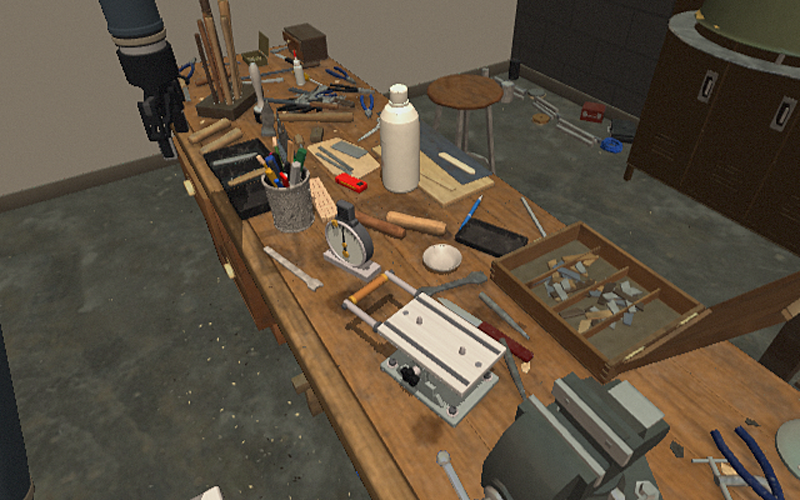

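View pics/top0.png

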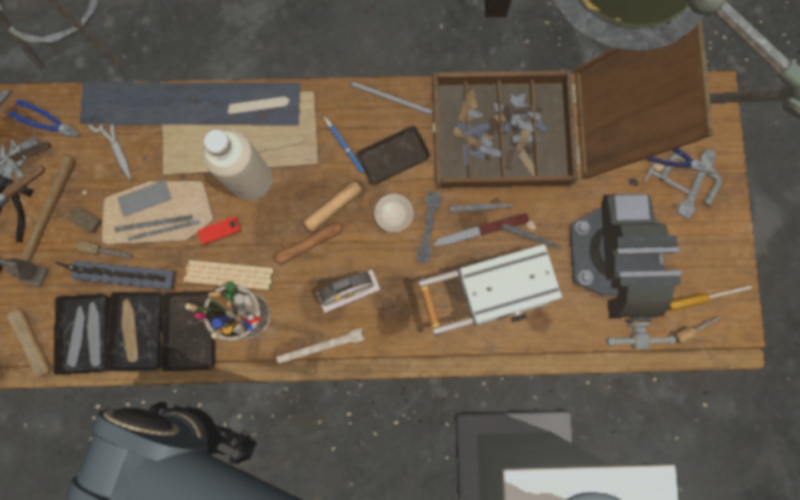

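The scene view shows the gauge (about 345,240, dial toward the robot) standing left of the table (440,335), with the bar handle on the table's left. The top view shows the gauge at (347,290) and the dowels at about (489,289) and (532,277). I'll enlarge both areas.

Run:
```python
from h import *
import pickle
t=pickle.load(open("top.pkl","rb")); s=pickle.load(open("scene.pkl","rb"))
save(t,"topc.png",(240,180,460,280),3.6)
save(s,"scenec.png",(240,150,410,350),2.9)
```

```text
(no output)
```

View pics/topc.png

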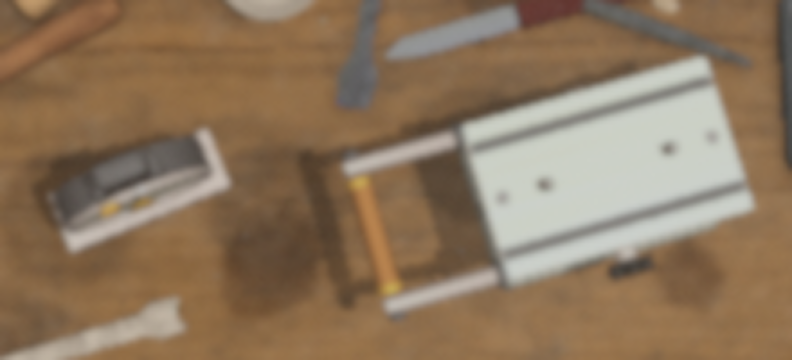

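View pics/scenec.png

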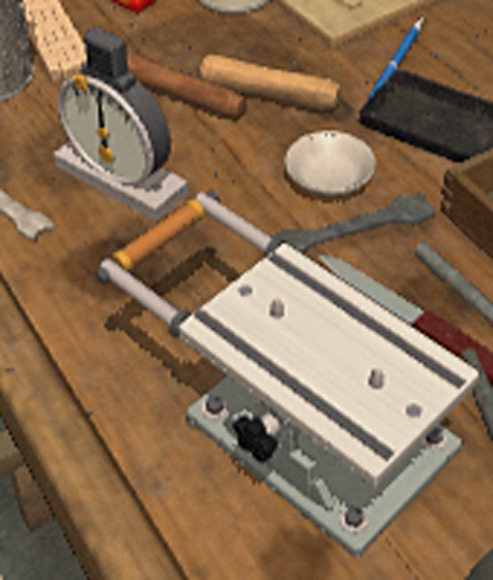

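Run:
```python
from h import *
import pickle
t=pickle.load(open("top.pkl","rb")); s=pickle.load(open("scene.pkl","rb"))
T=lambda u,v,z:onz(t,240+(u+.5)/3.6-.5,180+(v+.5)/3.6-.5,z)[:2]
S=lambda u,v,z:onz(s,240+(u+.5)/2.9-.5,150+(v+.5)/2.9-.5,z)[:2]
def show(n,P):
    P=np.array(P);print(n,np.round(P,4).tolist(),"mid",np.round(P.mean(0),4))
def yaw(a,b): d=a-b; return np.degrees(np.arctan2(-d[0],d[1]))  # y axis = a-b
P=[T(458,125,.09),T(708,57,.09),T(753,208,.09),T(505,287,.09)];show("plate top",P);print(yaw(P[0],P[1]),yaw(P[3],P[2]),[np.linalg.norm(P[i]-P[i-1]) for i in range(4)])
P=[T(545,182,.103),T(669,147,.103)];show("dow top",P);print(yaw(*P))
P=[S(276,301,.103),S(376,371,.103)];show("dow scene",P);print(yaw(*P))
P=[T(360,180,.0915),T(391,288,.0915)];show("hand top",P)
P=[S(198,207,.088),S(120,261,.088)];show("hand sc",P)
P=[T(70,250,.014),T(230,184,.014),T(210,128,.014)];show("foot top",P);print(yaw(P[0],P[1]),(P[0]+P[2])/2)
P=[S(55,155,.014),S(155,207,.014),S(187,180,.014)];show("foot sc",P);print(yaw(P[0],P[1]),(P[0]+P[2])/2)
show("grip top",[T(95,172,.146),T(148,152,.146)]); show("grip c",[T(121,169,.146)])
show("grip sc c",[S(106,42,.146)])
```

```text
plate top [[0.515, 0.2354], [0.5539, 0.0777], [0.459, 0.0554], [0.4146, 0.2104]] mid [0.4856 0.1447]
13.865012557804196 16.007824311130484 [np.float64(0.10349773611632612), np.float64(0.16238967353853423), np.float64(0.09747391302802608), np.float64(0.1612492998038388)]
dow top [[0.4771, 0.1849], [0.4967, 0.108]] mid [0.4869 0.1465]
14.277887943981398
dow scene [[0.474, 0.184], [0.4945, 0.1071]] mid [0.4843 0.1456]
14.912884258386923
hand top [[0.4822, 0.2971], [0.4157, 0.2802]] mid [0.449  0.2886]
hand sc [[0.4816, 0.2973], [0.4122, 0.2802]] mid [0.4469 0.2887]
foot top [[0.4484, 0.485], [0.4891, 0.3797], [0.5266, 0.3922]] mid [0.488 0.419]
21.11713877890314 [0.48749763 0.43860104]
foot sc [[0.4467, 0.4839], [0.488, 0.384], [0.5247, 0.3979]] mid [0.4865 0.4219]
22.45816332747021 [0.4857023  0.44089633]
grip top [[0.4855, 0.4537], [0.4965, 0.4227]] mid [0.491  0.4382]
grip c [[0.4869, 0.4386]] mid [0.4869 0.4386]
grip sc c [[0.4833, 0.4338]] mid [0.4833 0.4338]
```

Both cameras agree: gauge at about (0.487, 0.439) with yaw about 21.5°, table at (0.4855, 0.146) with yaw about 14.6°, and dowel spacing close to 80 mm. Next I look for a wrist pose that views the dial up close.

```bash
cat >> h.py <<'E'
def yawR(a):
    c,s=np.cos(a),np.sin(a); return np.array([[c,-s,0],[s,c,0],[0,0,1.]])
def down(ydir):  # tool pointing down, closing along ydir (unit xy)
    y=np.array([ydir[0],ydir[1],0.]); z=np.array([0,0,-1.]); return np.column_stack([np.cross(y,z),y,z])
G=np.array([.487,.4385,0]); GY=np.radians(21.3)
TB=np.array([.4855,.1457,0]); TY=np.radians(14.6)
E
python3 - <<'E'
from h import *
c=cap("wrist"); save(c,"w0.png"); T=np.array(c["tool_from_camera"]); print(np.round(T,3).tolist(),np.round(c["camera_matrix"],1).tolist())
R=yawR(GY); D=G+R@[-.011,0,.06]; q0=np.array(robot.sense()["joint_pos"]); out=[]
for el in range(15,75,10):
  for az in range(-60,61,20):
    for d in(.16,.2,.26,.32):
      e,a=np.radians([el,az]); n=R@[-np.cos(e)*np.cos(a),np.cos(e)*np.sin(a),np.sin(e)]
      up=np.array([0,0,1.])-n*n[2]; up/=np.linalg.norm(up)
      for roll in range(0,360,30):
        r=np.radians(roll); u=up*np.cos(r)+np.cross(n,up)*np.sin(r)
        Rc=np.column_stack([np.cross(u,n),u,n]); Rt=Rc@T[:3,:3].T; p=D+n*d-Rt@T[:3,3]
        if p[2]<.15: continue
        q=inverse_kinematics(p,Rt)
        if q is not None: out.append((np.abs(np.array(q)-q0).max().round(2),el,az,d,roll,np.round(p,3).tolist()))
out.sort(key=lambda o:o[0]+o[1]/40+abs(o[2])/60); print(len(out)); [print(o) for o in out[:12]]
E
```

```text
[[-0.0, 0.951, 0.308, 0.08], [1.0, 0.0, -0.0, -0.001], [-0.0, 0.308, -0.951, -0.149], [0.0, 0.0, 0.0, 1.0]] [[323.3, 0.0, 319.2], [0.0, 323.3, 197.7], [0.0, 0.0, 1.0]]
296
(np.float64(0.62), 45, 0, 0.32, 180, [0.395, 0.404, 0.19])
(np.float64(0.77), 45, 0, 0.32, 210, [0.387, 0.416, 0.187])
(np.float64(0.86), 45, 0, 0.32, 150, [0.398, 0.389, 0.187])
(np.float64(1.14), 35, 0, 0.32, 210, [0.367, 0.409, 0.169])
(np.float64(1.16), 35, 0, 0.32, 180, [0.375, 0.396, 0.173])
(np.float64(0.6), 45, 20, 0.32, 180, [0.389, 0.433, 0.19])
(np.float64(0.7), 55, 0, 0.32, 150, [0.42, 0.397, 0.201])
(np.float64(0.88), 35, 20, 0.32, 210, [0.365, 0.448, 0.169])
(np.float64(0.72), 55, 0, 0.26, 150, [0.452, 0.41, 0.152])
(np.float64(0.98), 45, 0, 0.32, 240, [0.375, 0.423, 0.179])
(np.float64(1.24), 35, 0, 0.32, 240, [0.358, 0.416, 0.16])
(np.float64(0.91), 35, 20, 0.32, 180, [0.368, 0.433, 0.173])
```

Run:
```python
from h import *
import pickle
c=cap("wrist"); T=np.array(c["tool_from_camera"])
R=yawR(GY); D=G+R@[-.011,0,.06]
e=np.radians(45); n=R@[-np.cos(e),0,np.sin(e)]; up=np.array([0,0,1.])-n*n[2]; up/=-np.linalg.norm(up)
Rc=np.column_stack([np.cross(up,n),up,n]); Rt=Rc@T[:3,:3].T; p=D+n*.32-Rt@T[:3,3]
robot.move_ptp(p,Rt); robot.dwell(.3)
c=cap("wrist"); pickle.dump(c,open("w1.pkl","wb")); print(robot.sense()["time"],np.round(proj(c,D),1))
im=c["img"][::-1,::-1,::-1][100:300,215:425]; cv2.imwrite("pics/w1.png",cv2.resize(im,None,fx=2.9,fy=2.9,interpolation=cv2.INTER_CUBIC))
# rectified dial: 0.1 mm... 5 px/mm, y_g left
s=np.array([[-.06,.06],[.06,.06],[.06,-.06],[-.06,-.06]])  # (right=-y, up)
src=np.float32([proj(c,D+R@[0,-a,b]) for a,b in s]); dst=np.float32([[0,0],[600,0],[600,600],[0,600]])
cv2.imwrite("pics/w1d.png",cv2.warpPerspective(c["img"][:,:,::-1].copy(),cv2.getPerspectiveTransform(src,dst),(600,600),flags=cv2.INTER_CUBIC))
```

```text
1.525 [317.3 197.5]
```

View pics/w1.png

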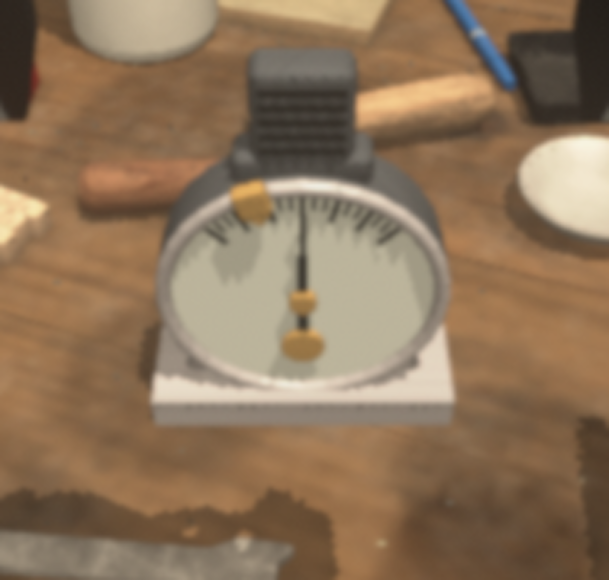

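View pics/w1d.png

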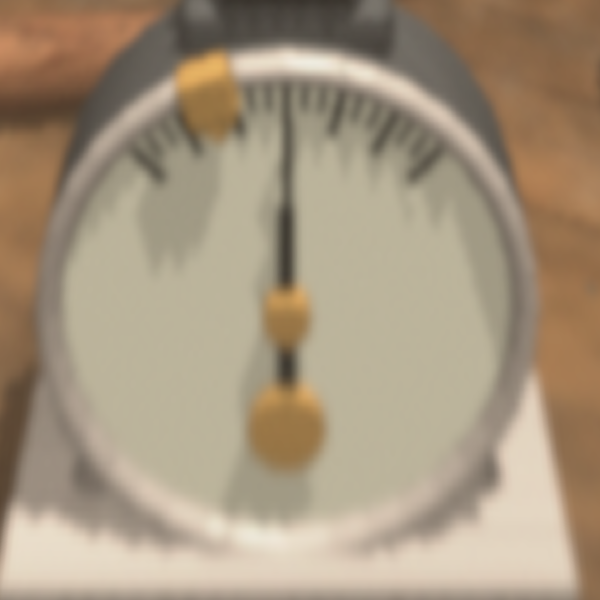

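The dial view shows the pointer at 0 (about x=286), the rim centre at (288,300) and the marker tip at about (213,138). That puts the marker near 21–22°, to be refined later. The gauge sits about 2.4 mm further along +y than I estimated, so I'll refine from the foot corners, then grasp.

Run:
```python
from h import *
import pickle
c=pickle.load(open("w1.pkl","rb"))
f=lambda u,v,z:onz(c,639-(215+u/2.9),399-(100+v/2.9),z)
A=[f(155,424,0),f(453,424,0)];B=[f(152,403,.014),f(454,403,.014)]
R=yawR(GY)
for P in(A,B):
    d=P[0]-P[1];m=(P[0]+P[1])/2; print(np.linalg.norm(d),np.degrees(np.arctan2(-d[0],d[1])),m,(m+R@[.02,0,0])[:2])
R=yawR(GY); g=[f(251,56,.146),f(355,56,.146)]; print("grip top far/front",g, R.T@((g[0]+g[1])/2-G))
```

```text
0.11317342573089419 21.316837593966792 [0.46715614 0.43274539 0.        ] [0.48578996 0.44001042]
0.1112810480084402 21.316096692598098 [0.4661064  0.43272727 0.014     ] [0.48474022 0.4399923 ]
grip top far/front [array([0.47988009, 0.45385228, 0.146     ]), array([0.4906247 , 0.42629011, 0.146     ])] [-0.00105749  0.00209869  0.146     ]
```

```bash
sed -i 's/^G=np.*/G=np.array([.4857,.4403,0]); GY=np.radians(21.3)/' h.py
python3 - <<'E'
from h import *
import pickle
c=cap("wrist"); T=np.array(c["tool_from_camera"]); R=yawR(TY)
q0=np.array(robot.sense()["joint_pos"]);best=None
for roll in range(0,360,30):
  for tilt in(0,15,30):
    t=np.radians(tilt); n=R@[-np.sin(t),0,np.cos(t)]; a=R@[np.cos(t),0,np.sin(t)]; r=np.radians(roll)
    up=a*np.cos(r)+np.cross(n,a)*np.sin(r); Rc=np.column_stack([np.cross(up,n),up,n]); Rt=Rc@T[:3,:3].T
    p=TB+[0,0,.1]+n*.24-Rt@T[:3,3]
    q=inverse_kinematics(p,Rt)
    if q is not None:
        k=np.abs(np.array(q)-q0).max()+tilt/60
        if best is None or k<best[0]: best=(k,p,Rt,roll,tilt)
print(best)
robot.move_ptp(best[1],best[2]); robot.dwell(.3)
c=cap("wrist"); pickle.dump(c,open("w2.pkl","wb"))
# rectify on plane z=.103 : 4 px/mm, right=-y, up=+x
src=np.float32([proj(c,TB+R@[b,-a,.103]) for a,b in [[-.09,.06],[.09,.06],[.09,-.06],[-.09,-.06]]])
dst=np.float32([[0,0],[720,0],[720,480],[0,480]])
cv2.imwrite("pics/w2.png",cv2.warpPerspective(c["img"][:,:,::-1].copy(),cv2.getPerspectiveTransform(src,dst),(720,480),flags=cv2.INTER_CUBIC))
print(robot.sense()["time"])
E
```

```text
(np.float64(0.8178495247401429), array([0.51456277, 0.13776739, 0.17295429]), array([[-9.17264362e-01,  2.65153822e-01, -2.97186038e-01],
       [ 2.52325262e-01,  9.64206092e-01,  8.14774501e-02],
       [ 3.08152646e-01, -2.51183617e-04, -9.51336893e-01]]), 150, 0)
3.0667
```

View pics/w2.png

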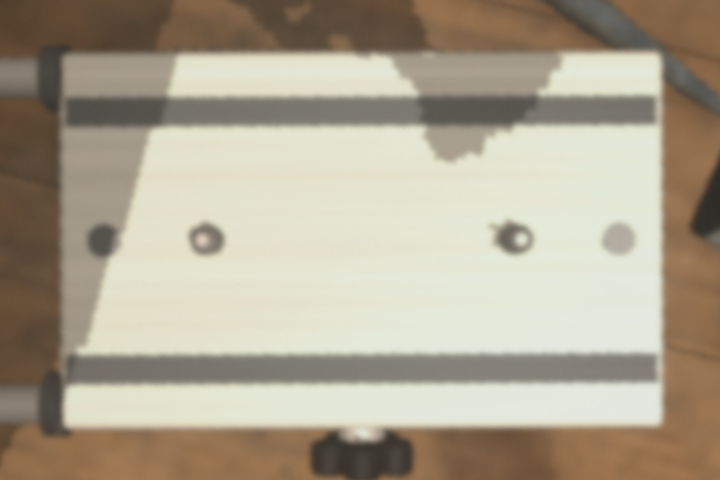

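The rectified view shows plate edges at x=62..661 and y=52..427, with dowels at (206,239) and (516,239). The table pose is confirmed to within 0.5 mm, so I'll grasp the gauge.

Run:
```python
from h import *
gx=yawR(GY)[:,0]; tx=yawR(TY)[:,0]; q0=np.array(robot.sense()["joint_pos"])
for s in(1,-1):
    for p,d in((G+[0,0,.134],gx),(TB+[0,0,.226],tx),(TB+[0,0,.30],tx)):
        q=inverse_kinematics(p,down(s*d)); print(s,None if q is None else np.round(q,2))
s=1 if inverse_kinematics(TB+[0,0,.226],down(tx)) is not None else -1
if 1:
    c=[np.abs(np.array(inverse_kinematics(TB+[0,0,.226],down(k*tx)))[-1]) if inverse_kinematics(TB+[0,0,.226],down(k*tx)) is not None else 9 for k in(1,-1)]
    s=1 if c[0]<c[1] else -1
print("s",s); open("s.txt","w").write(str(s))
Rd=down(s*gx)
robot.servo_line(robot.sense()["ee_pos"]+np.array([0,.05,.13]),rate=.3)
robot.move_ptp(G+[0,0,.25],Rd); robot.move_gripper(.05)
print(robot.servo_line(G+[0,0,.134],rate=.12,contact_N=10))
robot.move_gripper(0,grip_force=60)
a=robot.sense(); print(a["time"],a["ee_pos"],a["grip_width"],a["grip_force"],a["wrist_force"])
robot.servo_line(G+[0,0,.16],rate=.1)
robot.dwell(.2);a=robot.sense(); print(a["time"],a["ee_pos"],a["grip_width"],a["grip_force"],a["wrist_force"])
```

```text
1 [-1.03  0.53  0.32  1.69 -0.2   0.95 -0.26]
1 [-0.71  0.19  0.39  1.94 -0.09  1.02 -0.03]
1 [-0.71  0.12  0.37  1.84 -0.05  1.19 -0.06]
-1 [-0.57  0.54 -0.33  1.66  0.21  0.97  2.54]
-1 [ 0.54  0.42 -1.17  1.88  0.42  1.13  2.62]
-1 None
s 1
False
6.925 [0.48637832 0.44076369 0.1349275 ] 0.013644145650997124 58.74366581439972 [0.07381604 0.64144875 4.21384556]
7.5333 [0.4851317  0.43983423 0.15893637] 0.013281977524391399 58.725632429122925 [-0.10501176  0.27158857 -4.08086476]
```

```bash
sed -i 's/^TB=np.*/TB=np.array([.4856,.1454,0]); TY=np.radians(14.6)/' h.py
python3 - <<'E'
from h import *
tx=yawR(TY)[:,0]
robot.servo_line(G+[0,0,.27],rate=.25)
robot.move_ptp(TB+[0,0,.265],down(tx)); robot.dwell(.4)
a=robot.sense(); print(a["time"],a["ee_pos"],a["wrist_force"])
save(cap("scene"),"s2.png",(260,180,420,330),3.7)
r=robot.servo_line(TB+[0,0,.2245],rate=.04,contact_N=8)
a=robot.sense(); print(r,a["time"],a["ee_pos"],a["wrist_force"],a["moment"])
E
```

```text
9.6583 [0.4856298  0.14585958 0.26489959] [ 0.50879586 -0.93573143 -3.78194981]
False 10.875 [0.48585648 0.14533743 0.22483127] [-0.44715607 -0.76979889 -1.27580208] [-0.1353595  -0.019394   -0.02892978]
```

Run:
```python
from h import *
tx=yawR(TY)[:,0]
r=robot.servo_line(TB+[0,0,.2205],rate=.03,contact_N=6)
a=robot.sense(); print(r,a["time"],a["ee_pos"],a["wrist_force"])
robot.move_gripper(.05); a=robot.sense(); print(a["ee_pos"],a["wrist_force"])
robot.servo_line(TB+[0,0,.30],rate=.2)
q0=np.array(robot.sense()["joint_pos"])
T=np.array(cap("wrist")["tool_from_camera"]); R=yawR(TY); D=TB+R@[-.011,0,.15]; out=[]
for el in range(15,66,10):
  for az in range(-40,61,20):
    for d in(.16,.19,.22,.26,.3):
      e,a=np.radians([el,az]); n=R@[-np.cos(e)*np.cos(a),np.cos(e)*np.sin(a),np.sin(e)]
      up=np.array([0,0,1.])-n*n[2]; up/=np.linalg.norm(up)
      for roll in range(0,360,30):
        r=np.radians(roll); u=up*np.cos(r)+np.cross(n,up)*np.sin(r)
        Rc=np.column_stack([np.cross(u,n),u,n]); Rt=Rc@T[:3,:3].T; p=D+n*d-Rt@T[:3,3]
        tip=R.T@(p+Rt@[0,0,.02]-TB)  # keep fingers clear of gauge
        if tip[2]<.15 or (tip[2]<.27 and tip[0]>-.075 and abs(tip[1])<.13): continue
        q=inverse_kinematics(p,Rt)
        if q is not None: out.append((np.abs(np.array(q)-q0).max().round(2),el,az,d,roll,np.round(R.T@(p-TB),3).tolist()))
out.sort(key=lambda o:o[1]/15+abs(o[2])/20+o[3]*10+o[0]); print(len(out)); [print(o) for o in out[:10]]
# handle grasp options
H=TB+R@[0,.15,.084]
for sx in(1,-1):
  for la in(0,15,30,45):      # lean about bar (gripper body toward +y)
    for lb in(0,20,35):   # lean toward robot (-x)
      t,u=np.radians([la,lb]); y=np.array([0,np.cos(t),np.sin(t)*-1]); z0=np.array([0,-np.sin(t),-np.cos(t)]); x0=np.array([1.,0,0])
      z=z0*np.cos(u)+x0*np.sin(u); y=sx*y; Rt=R@np.column_stack([np.cross(y,z),y,z])
      ok=[]
      for th in(0,.2,.38):
        p=TB+[0,0,.062]+R@[0,.15*np.cos(th)-.022*np.sin(th),.15*np.sin(th)+.022*np.cos(th)]
        ok.append(inverse_kinematics(p,Rt))
      if all(o is not None for o in ok):
        Rc=Rt@T[:3,:3]; cp=p+Rt@T[:3,3]; Dd=TB+[0,0,.062]+R@[-.011,-.088*np.sin(.38),.088*np.cos(.38)]
        v=Rc.T@(Dd-cp); px=np.array([319+323*v[0]/-v[2],198+323*v[1]/v[2]])
        dv=R.T@(cp-Dd); print(sx,la,lb,np.abs(ok[0]-q0).max().round(2),"pix",px.round(),"dist",np.linalg.norm(dv).round(3),"obliq",np.degrees(np.arcsin(-dv[0]/np.linalg.norm(dv))).round(),np.round(dv,3), )
print(robot.sense()["time"])
```

```text
True 11.0833 [0.48739826 0.1457138  0.22490058] [-3.02447497 -0.66004406  6.62607221]
[0.4868454  0.14540237 0.22325713] [-0.24343493 -0.31316373 -0.53301972]
52
(np.float64(1.02), 45, 0, 0.3, 150, [-0.087, -0.014, 0.263])
(np.float64(1.04), 15, 40, 0.3, 240, [-0.091, 0.101, 0.198])
(np.float64(1.06), 15, 40, 0.3, 270, [-0.092, 0.106, 0.184])
(np.float64(1.07), 15, 40, 0.3, 210, [-0.095, 0.091, 0.208])
(np.float64(1.09), 45, 0, 0.3, 180, [-0.085, 0.001, 0.265])
(np.float64(1.13), 15, 40, 0.3, 300, [-0.097, 0.105, 0.17])
(np.float64(1.17), 15, 40, 0.3, 330, [-0.107, 0.098, 0.16])
(np.float64(1.18), 15, 40, 0.3, 180, [-0.104, 0.079, 0.213])
(np.float64(1.19), 45, 0, 0.3, 210, [-0.088, 0.016, 0.262])
(np.float64(0.92), 35, 20, 0.3, 180, [-0.098, 0.033, 0.251])
1 0 0 1.29 pix [-15. 240.] dist 0.227 obliq 17.0 [-0.068  0.163  0.143]
1 0 20 0.89 pix [-20. 248.] dist 0.226 obliq 30.0 [-0.114  0.163  0.107]
1 0 35 2.1 pix [-22. 255.] dist 0.226 obliq 38.0 [-0.139  0.163  0.071]
1 15 0 0.97 pix [ 60. 210.] dist 0.254 obliq 15.0 [-0.068  0.201  0.139]
1 15 20 0.73 pix [ 47. 194.] dist 0.246 ob
[... 575 characters left out ...]
dist 0.236 obliq -22.0 [0.09  0.165 0.143]
-1 0 20 1.89 pix [652. 278.] dist 0.233 obliq -8.0 [0.034 0.165 0.161]
-1 15 0 2.0 pix [573. 242.] dist 0.262 obliq -20.0 [0.09  0.203 0.138]
-1 15 20 2.45 pix [575. 264.] dist 0.262 obliq -7.0 [0.034 0.208 0.155]
-1 30 0 2.25 pix [513. 219.] dist 0.284 obliq -18.0 [0.09  0.239 0.123]
-1 30 20 1.89 pix [513. 255.] dist 0.286 obliq -7.0 [0.034 0.248 0.138]
-1 30 35 2.32 pix [518. 283.] dist 0.285 obliq 2.0 [-0.01   0.248  0.139]
-1 45 0 2.39 pix [461. 204.] dist 0.301 obliq -17.0 [0.09  0.27  0.099]
-1 45 20 2.02 pix [460. 249.] dist 0.306 obliq -6.0 [0.034 0.283 0.112]
-1 45 35 2.35 pix [464. 285.] dist 0.304 obliq 2.0 [-0.01   0.283  0.112]
12.1083
```

```bash
cat >> h.py <<'E'
RT=yawR(TY)
def hrot(la=25,lb=20):
    t,u=np.radians([la,lb]); y=np.array([0,np.cos(t),-np.sin(t)]); z=np.array([0,-np.sin(t),-np.cos(t)])*np.cos(u)+np.array([np.sin(u),0,0])
    return RT@np.column_stack([np.cross(y,z),y,z])
def bar(th): return TB+[0,0,.062]+RT@[0,.15*np.cos(th)-.022*np.sin(th),.15*np.sin(th)+.022*np.cos(th)]
E
python3 - <<'E'
from h import *
Rt=hrot(); H=bar(0)
robot.move_ptp(H-Rt[:,2]*.05+[0,0,.19],Rt); robot.move_gripper(.055)
print(robot.sense()["time"],robot.sense()["ee_pos"])
robot.servo_line(H-Rt[:,2]*.07,rate=.2)
print(robot.servo_line(H+Rt[:,2]*.003,rate=.08,contact_N=8))
robot.dwell(.2); a=robot.sense(); print(a["ee_pos"]-H,a["wrist_force"])
robot.move_gripper(0,grip_force=40)
a=robot.sense(); print(a["time"],a["ee_pos"]-H,a["grip_width"],a["grip_force"],a["wrist_force"])
np.save("p0.npy",H+Rt[:,2]*.003)
c=cap("wrist"); save(c,"w3.png",k=1.2)
E
```

```text
13.0917 [0.42730101 0.30376878 0.31642231]
False
[ 0.00128416 -0.00046552 -0.00217879] [-1.16246492  0.51290923  1.28036728]
15.8667 [ 0.00123841 -0.00063669 -0.00216416] 0.010383197331823128 39.09994304180145 [-2.90004408 -0.62063183  6.34550103]
```

View pics/w3.png

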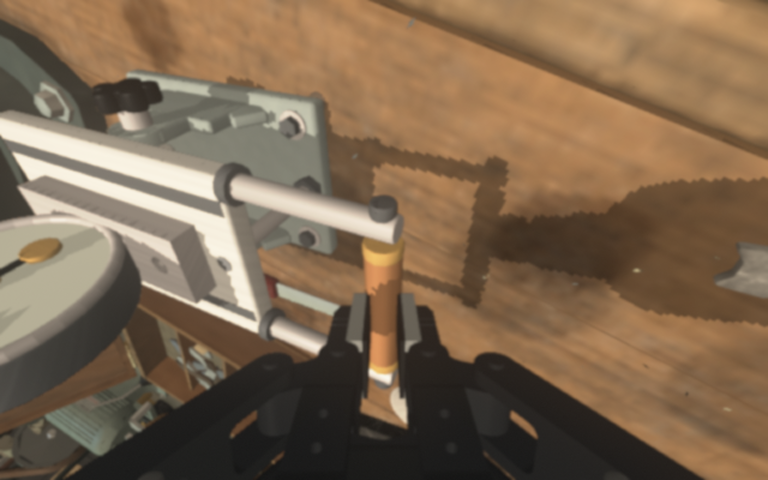

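The bar is centred between the jaws and the gauge foot sits flush on the plate. The dial centre is at (40,250) and its top is out of frame. I'll lean the tool further about the free-revolving bar so that the marker comes into view while raising.

Run:
```python
from h import *
T=np.array(cap("wrist")["tool_from_camera"]); th=.37; p=bar(th)
Rx=np.array([[1,0,0],[0,np.cos(th),-np.sin(th)],[0,np.sin(th),np.cos(th)]])
P=[TB+[0,0,.062]+RT@Rx@q for q in ([-.013,0,.088],[-.013,.039*np.sin(th),.088+.039*np.cos(th)],[-.013,0.05*np.sin(th),.088+.05*np.cos(th)])]
for la in(35,45,55,65):
  for lb in(0,10,20,30):
    Rt=hrot(la,lb); q=inverse_kinematics(p,Rt)
    c=dict(rotation=Rt@T[:3,:3],xyz=p+Rt@T[:3,3],camera_matrix=[[323.3,0,319.2],[0,323.3,197.7],[0,0,1]])
    print(la,lb,None if q is None else np.abs(q-robot.sense()["joint_pos"]).max().round(2),[proj(c,x).round().tolist() for x in P])
```

```text
35 0 0.47 [[138.0, 186.0], [79.0, 199.0], [59.0, 203.0]]
35 10 0.35 [[132.0, 167.0], [72.0, 186.0], [52.0, 193.0]]
35 20 0.23 [[123.0, 150.0], [63.0, 175.0], [44.0, 183.0]]
35 30 0.22 [[112.0, 132.0], [52.0, 165.0], [33.0, 175.0]]
45 0 0.59 [[173.0, 178.0], [121.0, 187.0], [104.0, 190.0]]
45 10 0.47 [[168.0, 156.0], [114.0, 170.0], [97.0, 174.0]]
45 20 0.37 [[160.0, 135.0], [105.0, 153.0], [88.0, 159.0]]
45 30 0.27 [[150.0, 113.0], [94.0, 137.0], [76.0, 144.0]]
55 0 0.7 [[206.0, 173.0], [158.0, 179.0], [144.0, 181.0]]
55 10 0.6 [[202.0, 148.0], [153.0, 158.0], [137.0, 161.0]]
55 20 0.5 [[196.0, 124.0], [144.0, 137.0], [128.0, 141.0]]
55 30 0.4 [[187.0, 99.0], [133.0, 116.0], [117.0, 121.0]]
65 0 0.81 [[238.0, 169.0], [193.0, 173.0], [180.0, 174.0]]
65 10 0.71 [[234.0, 143.0], [188.0, 149.0], [174.0, 151.0]]
65 20 0.61 [[230.0, 116.0], [181.0, 124.0], [167.0, 127.0]]
65 30 0.52 [[223.0, 88.0], [172.0, 99.0], [156.0, 103.0]]
```

```bash
cat >> h.py <<'E'
def goto(th,la,rate=.03):
    robot.servo_line(np.load("p0.npy")+bar(th)-bar(0),hrot(la),rate=rate)
def dialview(th,f):
    """rectify dial in plate frame; 5 px/mm, up = dial up, left = +y"""
    c=cap("wrist"); Rx=cv2.Rodrigues(np.array([th,0,0]))[0]
    W=lambda y,z:TB+[0,0,.062]+RT@Rx@np.array([-.013,y,.088+z])
    src=np.float32([proj(c,W(-a,b)) for a,b in[[-.05,.06],[.05,.06],[.05,-.04],[-.05,-.04]]]); dst=np.float32([[0,0],[500,0],[500,500],[0,500]])
    r=cv2.warpPerspective(c["img"][:,:,::-1].copy(),cv2.getPerspectiveTransform(src,dst),(500,500),flags=cv2.INTER_CUBIC)
    x,y=src.min(0).astype(int).clip(0)-0,src.max(0).astype(int)
    k=c["img"][x[1]:y[1],x[0]:y[0],::-1]; k=cv2.resize(k,None,fx=3.2,fy=3.2,interpolation=cv2.INTER_CUBIC)[:500]
    o=np.zeros((500,min(800,500+k.shape[1]),3),np.uint8); o[:,:500]=r; w=o.shape[1]-500; o[:k.shape[0],500:]=k[:,:w]
    cv2.imwrite("pics/"+f,o)
E
python3 - <<'E'
from h import *
for i in range(1,7): goto(.36*i/6,25+2*i,.05)
robot.dwell(1.5)
a=robot.sense(); p=np.load("p0.npy")+bar(.36)-bar(0)
print(a["time"],a["ee_pos"]-p,a["wrist_force"],a["grip_width"],a["qvel"].max())
dialview(.36,"d1.png")
E
```

```text
19.4667 [-2.10696050e-05  1.89512000e-04 -6.21700966e-06] [-3.35856734  5.32441499 -0.84698223] 0.010498181012899508 0.0016782009714472923
```

View pics/d1.png

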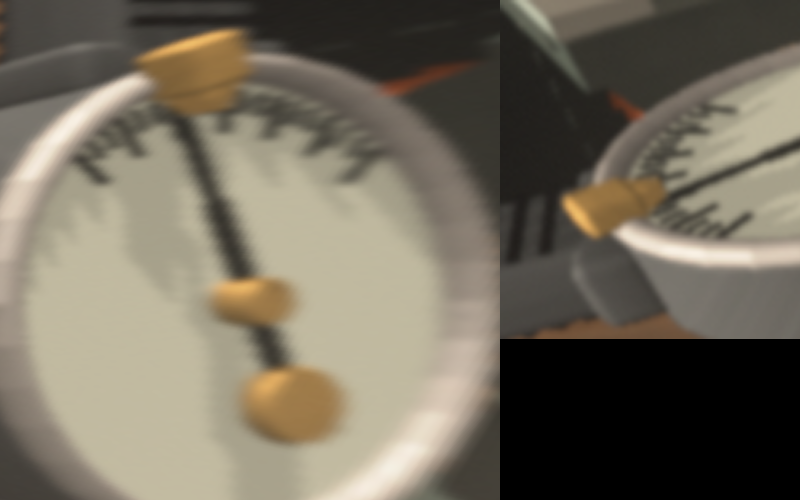

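The pointer is at about 20.6°, in line with the tilt, and its tip runs under the brass marker's point at about (180–205,112). The marker stands proud of the dial, so parallax matters. I'll extract the brass outline numerically from the frontal view.

Run:
```python
from h import *
import pickle
c=pickle.load(open("w1.pkl","rb")); R=yawR(GY); D=G+R@[-.011,0,.06]
src=np.float32([proj(c,D+R@[0,-a,b]) for a,b in [[-.06,.06],[.06,.06],[.06,-.06],[-.06,-.06]]]); dst=np.float32([[0,0],[600,0],[600,600],[0,600]])
im=cv2.warpPerspective(c["img"][:,:,::-1].copy(),cv2.getPerspectiveTransform(src,dst),(600,600),flags=cv2.INTER_CUBIC).astype(float)
sat=im[:,:,2]-im[:,:,0]   # R-B
m=(sat>60).astype(np.uint8); n,l,st,ce=cv2.connectedComponentsWithStats(m)
for i in range(1,n):
    if st[i,4]>300: print(st[i],ce[i].round(1))
i=[k for k in range(1,n) if st[k,4]>300 and ce[k][1]<200][0]
for y in range(st[i,1],st[i,1]+st[i,3],5):
    x=np.where(l[y]==i)[0]; print(y,x.min(),x.max(),(x.min()+x.max())/2, int(im[y,x].sum(1).mean()))
# rim: bright ring, dial face extents at row 300
for y in(260,300,340):
    r=im[y].sum(1); d=np.abs(np.diff(r)); print(y,np.where(r>560)[0][[0,-1]])
dark=im[100:280,270:310].sum(2); xs=np.arange(270,310)
for y in(110,140,170,200,230,260):
    w=(dark[y-100].max()-dark[y-100])**3; print("ptr",y,(w*xs).sum()/w.sum())
print("scale px foot", [ (proj(c,D+R@[0,0,0])).round(1)])
```

```text
[    0     0   170    91 11422] [67.6 39. ]
[  460     0   140   590 32530] [559.1 205. ]
[ 185   48   66   89 4138] [219.   89.9]
[    0   126    76   278 12129] [ 27.3 228. ]
[ 275  282   47   61 2246] [297.9 310.7]
[ 261  379   74   86 5140] [297.5 420.9]
0 0 80 40.0 327
5 0 168 84.0 330
10 0 168 84.0 341
15 0 164 82.0 358
20 0 159 79.5 369
25 0 153 76.5 372
30 0 149 74.5 373
35 0 144 72.0 379
40 0 139 69.5 384
45 0 132 66.0 385
50 0 126 63.0 378
55 0 121 60.5 364
60 0 117 58.5 347
65 0 113 56.5 330
70 0 108 54.0 313
75 0 102 51.0 299
80 0 92 46.0 287
85 0 58 29.0 279
90 0 1 0.5 265Traceback (most recent call last):
  File "<stdin>", line 15, in <module>
IndexError: index 0 is out of bounds for axis 0 with size 0
```

Run:
```python
from h import *
import pickle
c=pickle.load(open("w1.pkl","rb")); R=yawR(GY); D=G+R@[-.011,0,.06]
src=np.float32([proj(c,D+R@[0,-a,b]) for a,b in [[-.06,.06],[.06,.06],[.06,-.06],[-.06,-.06]]]); dst=np.float32([[0,0],[600,0],[600,600],[0,600]])
im=cv2.warpPerspective(c["img"][:,:,::-1].copy(),cv2.getPerspectiveTransform(src,dst),(600,600),flags=cv2.INTER_CUBIC)
sat=im[:,:,2].astype(float)-im[:,:,0]
for t in(50,60,80):
    m=(sat>t).astype(np.uint8); n,l=cv2.connectedComponents(m); k=l[90,219]; mm=(l==k).astype(np.uint8)
    ct=max(cv2.findContours(mm,cv2.RETR_EXTERNAL,cv2.CHAIN_APPROX_NONE)[0],key=cv2.contourArea)
    print(t,cv2.approxPolyDP(ct,4,True)[:,0].tolist())
    print([(y,np.where(mm[y])[0][[0,-1]].tolist()) for y in range(55,140,8) if mm[y].any()])
v=im.astype(int).sum(2)
for y in(130,160,190,230,260):
    w=np.clip(v[y,275:320].max()-60-v[y,275:320],0,None)**2; print("ptr",y,(w*np.arange(275,320)).sum()/w.sum())
# composite last picture: w1 rectified marker, current wrist raw, current scene
a=cv2.resize(im[20:220,150:350],(400,400),interpolation=cv2.INTER_CUBIC)
w=cap("wrist"); p=cv2.Rodrigues(np.array([.36,0,0]))[0]
M=TB+[0,0,.062]+RT@p@np.array([-.014,.039*np.sin(.36),.088+.039*np.cos(.36)])
def crop(c,M,h):
    u,v=proj(c,M).astype(int); x=max(u-h,0); y=max(v-h,0); print(u,v,"origin",x,y); return cv2.resize(c["img"][y:y+2*h,x:x+2*h,::-1],(400,400),interpolation=cv2.INTER_CUBIC)
b=crop(w,M,30); cv2.imwrite("pics/comp.png",np.hstack([a,b]))
pickle.dump(w,open("w4.pkl","wb"))
```

```text
50 [[224, 47], [193, 59], [183, 83], [199, 124], [231, 139], [246, 119], [252, 97], [243, 59], [234, 48]]
[(55, [200, 240]), (63, [189, 244]), (71, [185, 245]), (79, [184, 247]), (87, [185, 249]), (95, [188, 251]), (103, [192, 251]), (111, [194, 249]), (119, [197, 246]), (127, [202, 240]), (135, [219, 236])]
60 [[226, 48], [190, 63], [185, 82], [203, 125], [230, 136], [244, 118], [250, 97], [240, 57]]
[(55, [205, 239]), (63, [190, 242]), (71, [186, 243]), (79, [185, 245]), (87, [187, 247]), (95, [190, 249]), (103, [194, 249]), (111, [197, 247]), (119, [199, 243]), (127, [211, 237]), (135, [226, 232])]
80 [[231, 51], [202, 58], [188, 71], [191, 90], [207, 113], [217, 116], [226, 108], [241, 110], [246, 100], [239, 62]]
[(55, [214, 236]), (63, [193, 239]), (71, [188, 240]), (79, [188, 241]), (87, [190, 243]), (95, [196, 245]), (103, [204, 245]), (111, [207, 225])]
ptr 130 298.628471088946
ptr 160 297.61635761219713
ptr 190 297.3787545662198
ptr 230 295.8948164976231
ptr 260 295.7803389774157
63 170 origin 33 140
```

View pics/comp.png

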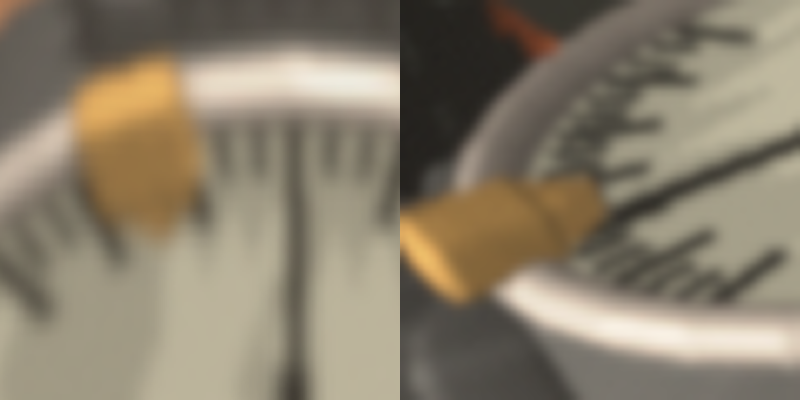

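The left panel is the frontal view: marker apex at about (160,240), which is rectified (230.5,139), and pointer at x≈298, giving about 20°. The right panel is the current hold: apex at about (608,207), with the pointer running in at about (607,213). They are nearly aligned, so I'll fit the angle jointly from both views.

Run:
```python
from h import *
import pickle
from scipy.optimize import least_squares
c1=pickle.load(open("w1.pkl","rb")); c4=pickle.load(open("w4.pkl","rb")); R=yawR(GY); D=G+R@[-.011,0,.06]
src=np.float32([proj(c1,D+R@[0,-a,b]) for a,b in [[-.06,.06],[.06,.06],[.06,-.06],[-.06,-.06]]]); dst=np.float32([[0,0],[600,0],[600,600],[0,600]])
Hi=cv2.getPerspectiveTransform(dst,src); raw=lambda u,v:cv2.perspectiveTransform(np.float32([[[u,v]]]),Hi)[0,0]
Rx=cv2.Rodrigues(np.array([.36,0,0]))[0]
W1=lambda a,r,x:G+R@[-x,r*np.sin(a),.06+r*np.cos(a)]
W4=lambda a,r,x:TB+[0,0,.062]+RT@Rx@np.array([-x,r*np.sin(a),.088+r*np.cos(a)])
A1=raw(231,141); P1=[raw(298,130),raw(297.4,190),raw(297.9,310.7)]; k=400/60
A4=np.array([33+208/k,140+207/k]); L4=[np.array([33+210/k,140+212/k]),np.array([33+400/k,140+135/k])]
def lined(p,a,b): d=(b-a)/np.linalg.norm(b-a); return d[0]*(p-a)[1]-d[1]*(p-a)[0]
def f(v,pt=.36):
    al,hm,hp=v[0],v[1]*.01,v[2]*.01; s1,s4=v[3:5],v[5:7]
    e=list(proj(c1,W1(al,.039,hm))+s1-A1)+list(proj(c4,W4(al,.039,hm))+s4-A4)
    a,b=[proj(c1,W1(0,r,hp))+s1 for r in(0,.039)]; e+=[lined(p,a,b) for p in P1]
    a,b=[proj(c4,W4(pt,r,hp))+s4 for r in(0,.039)]; e+=[lined(p,a,b) for p in L4]
    return np.array(e+list(v[3:]/1.5)+[(v[1]-1.4)/.3,(v[2]-1.3)/.3])
for fr in([0]*4,):
    s=least_squares(f,[.35,1.4,1.3]+fr); J=np.linalg.inv(s.jac.T@s.jac); print(s.x.round(3),"alpha deg",np.degrees(s.x[0]).round(2),"sd@0.5px",np.degrees(J[0,0]**.5*.5).round(2)); print(s.fun.round(2))
# pointer tilt free too: relative reading from w4 alone
```

```text
[ 0.356  1.404  1.346  0.296 -1.241  0.381  0.322] alpha deg 20.41 sd@0.5px 0.74
[ 0.37  0.55 -0.18 -0.18 -0.13 -0.25 -0.12 -0.04  0.08  0.2  -0.83  0.25
  0.21  0.01  0.15]
```

Run:
```python
from h import *
goto(.3545,37,.01); robot.dwell(2.5)
a=robot.sense(); print(a["time"],a["ee_pos"]-(np.load("p0.npy")+bar(.3545)-bar(0)),a["wrist_force"],a["grip_width"],a["grip_force"])
# steadiness of the view and gauge hub position
x=cap("wrist")["img"].astype(int); robot.dwell(.15); y=cap("wrist")["img"].astype(int)
d=np.abs(x-y)[100:230,30:220]; print("diff",d.mean(),d.max())
print(sign_off())
```

```text
22.3167 [-1.81554902e-05  1.80032332e-04  5.48005150e-06] [-2.06958633  5.48618316 -0.28957914] 0.010472354110820755 40.272806882858276
diff 0.3326855600539811 8
the job is handed in; nothing more can be done
None
```

The gauge is seated over both dowels, dial to the front, and the job is handed in with the arm still holding the handle at about 20.3° tilt. The pointer is steady on the marker, which I measured from the camera views at about 20.4°, give or take 0.7°.

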